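Put the fresh weldment in the cooling pen behind its thumb-latched gate

TASK

The round-pipe weldment has to cool in the steel pen: lift the latch bar out of its catch (pressing its thumb piece down does it), swing the gate wide open, slide the weldment along the bench right inside the pen, then swing the gate fully shut so that the latch bar drops back into its catch. Do not lift or tip the weldment, and leave everything else on the bench where it is.

Things in the scene. Friction and masses are not known exactly. Their poses are not given: they have to be found in the camera images.
- pen: low open-topped grey sheet-steel pen, fixed. Origin: on the bench at mid gate threshold; local +x into the pen, +z up; gate in the plane x = 0. Side walls (100 mm tall, 4 mm thick) at y = +-104 mm, back wall at x = 180 mm. Opening between the posts (155 mm tall): about 187 mm. Hinge post at y = -101 mm, latch post at y = +103 mm.
- pen_hinge (a point): the gate's upright hinge axis, at bench height, at pen-frame (0, -90, 0) mm.
- gate (a joint): gate angle, 0 shut to 1.75 rad; opens outwards (pen -x), anticlockwise from above, and stays where left (friction 0.05 N m); beyond about 1.5 rad it is clear of the way in. Barred steel gate 10 mm thick (from the hinge axis plane outwards), 4 to 180 mm from the hinge axis, 12 to 150 mm above the bench; its top rail, 125 to 150 mm high, is a flat band free of fittings.
- gate_top (a point): point on the outer face of the gate at its top edge, 125 mm from the hinge axis, 150 mm above the bench, straight above the latch pivot. It moves with the gate.
- latch (a joint): angle of the dark steel latch bar, a see-saw on the gate's outer face: pivot 125 mm from the hinge axis, 100 mm high, bar 18 mm out from the hinge plane. 0: level, nose in the catch; up to 0.42 rad: nose raised; falls back by its weight. The nose clears the catch from about 0.19 rad and must stay up until the gate is about 0.25 rad open.
- thumb_pad (a point): middle of the upper face of the thumb piece, a small tray at the bar's hinge-side end: at latch 0 level, 132 mm high, 65 mm from the hinge axis, 45 mm out from the hinge plane; inside 54 mm along the gate, 46 mm deep, 12 mm front lip (a fingertip inside can pull the gate by it), 8 mm end lips. Pressing it down 12 to 20 mm, with 1 to 2 N, lifts the nose. Moves with latch and gate.
- latch_nose (a point): centre of the latch bar's round nose end (14 mm thick), 210 mm from the hinge axis, 100 mm high when down.
- catch (a point): top of the catch's upright tooth, on the front of the latch post, 106 mm high; a ramp slopes from it down and outwards to 80 mm high. When the gate is pushed shut, the nose rides up the ramp by itself and drops behind the tooth.
- weldment: 60 x 60 x 10 mm steel plate with an upright round pipe of diameter 40 mm in its middle, 80 mm tall overall, about 0.6 kg. Origin: centre of the underside, +z up along the pipe. It starts in front of the gate, outside the gate's swing, beside the similar square_part; either may be on either side.
- square_part: look-alike part: the same 60 mm plate but with a 36 mm square tube on it, 80 mm tall overall; origin centre of underside. Leave it alone.
- firebrick: brick 110 x 75 x 60 mm, origin centre of underside. Leave alone.
- tin: tin can, diameter 72 mm, 100 mm tall, origin centre of underside. Leave alone.
- hammer: hammer lying on the bench. Leave alone.
- wrench: wrench lying on the bench. Leave alone.
- brush: brush lying on the bench. Leave alone.
- collar: steel ring, outer diameter 60 mm, 22 mm tall. Leave alone.
Mind the look-alikes: they are no part of the job. Leave any green look-alike of the weldment alone.

How it is judged:
By the outcome, as a careful person would: the job done as asked, in the order asked, and still so for the second after the job is handed in, with the robot touching nothing.
It also fails if it takes over 70 s, if anything falls off the work surface, if the arm or the gripper's body presses on something with over 40 N, if the wrist force passes 120 N, or if a joint passes its speed limit or range.

ROBOT

A 6-joint arm with a two-finger parallel gripper is mounted at the origin on the work surface. World frame = base frame: x ahead of the robot, y to its left, z up, the work surface at z = 0. Lengths are in mm, angles in rad, forces in N, time in s.
With the tool pointing down it reaches from about 350 to 975 mm from the base axis. Payload 7.1 kg.
Tool frame: the origin (TCP) lies at the very end of the fingers, on their centre line; the grasp point (between the pads) lies 19 mm behind it (ctrl.pinch_z is the z of the grasp point in the tool frame, in mm); z points along the fingers, y is the direction in which the jaws open and shut (so a half turn about z gives the same grasp; the last joint's range is limited). The gripper opens to 88 mm and grips with 3 to 60 N. Pads are 20 mm wide; open, the fingers measure 115 mm over their backs; the gripper's body (75 mm by 178 mm) begins 61 mm behind the grasp point.
Start: joints at [1.15, 0.423, 1.63, -0, 1.089, -0.019], TCP at [244.39, 575.22, 222.675] pointing down, gripper open.
Joint ranges: [-3, 3], [-0.9, 2.11], [0.09, 2.58], [-1.31, 4.45], [0.11, 2.69], [-2.54, 2.54]. Speed limits (rad/s): [2.39, 2.39, 3.01, 3.14, 3.14, 3.14].

INTERFACE

Orientations are given as a rotation vector (axis times angle).
In Python, from workcell import get_obs, optics, ctrl gives the robot as it stands.
- The arm moves only by the shell command python3 -m jog 'ROWS'. ROWS is a JSON object of lists of equal length, an entry for each row: "delta_rot": the turn, a rotation vector about the tool's x, y, z in rad, a list of three; "translation": the shift along the tool's x, y, z in mm, a list of three; "hand": the opening, from -1 (shut) to 1 (fully open). In form: {"delta_rot": [[rx, ry, rz], ...], "translation": [[x, y, z], ...], "hand": [hand, ...]}. A call has 1 to 5 rows; each row is the pose to reach, as a shift and turn from the pose commanded when the call began, along the tool's axes at that moment; what a row does not reach only later rows make up. A row lasts 1/10 s, in which the tool goes at most 50 mm and 8.59 degrees, less where a joint would pass 70% of its speed; a pose out of reach is approached as far as the arm can. A call with a gripper value outside its range is refused whole. The fingers move at their own pace and stop on an object; the grip force is fixed at half the most. Time passes only in rows, so rows that repeat a pose let the fingers close. It gives the time, the measured TCP pose, the force and the opening at its end, in the units of the state.
- get_obs(): the state, without advancing time (a new reading comes with each control period).
- optics.get_image(name): name is "side" or "top"; returns the picture (420x560x3 uint8, red, green, blue); there is no depth.
- optics.calibration(name): a dict with "intrinsics" (3x3 intrinsics, pixels), "cam_to_world" (4x4, takes a point from camera to world coordinates). Camera axes: x right, y up, looking along -z (the intrinsics and any distortion apply to the point x, -y, -z); pixel columns grow to the right and rows downward; lengths in mm; the calibration is good to about 2 mm. A picture is of the moment at which its call begins. calibration takes no time and is no camera call.
- ctrl.close_job(): hands the job in, once; it reports no verdict.
The state is a dict: "t": time; "qpos": joint angles; "qvel": joint speeds; "joint_torque": joint torques, N m; "ee_pos": TCP position; "orientation": TCP orientation; "ft_force": force on the tool from outside, world axes, zero at the start; "moment": the same for the moment, N m; "width": finger opening in mm.
Only numpy, scipy, OpenCV 4.12 (cv2) and the standard library are available. Lean on these libraries where they do the work, as an engineer would, in place of code of your own. Each camera call takes 0.05 s, during which the arm holds its last target. There are 200 camera calls.

## Working session

There is one attempt and no reset: what is moved stays moved. The work goes in short steps, Python scripts to look and compute and a shell command to move; the robot and the scene stay as the last step left them, time stands still between calls to the robot, and variables do not carry over. Pictures are saved under pics/ and viewed, about 8 in all and at most 12, crops included, and the job is handed in when it is done.

```bash
ls; mkdir -p pics; cat > h.py <<'E'
import numpy as np,cv2
from workcell import get_obs,optics,ctrl
from scipy.spatial.transform import Rotation as R
def snap(n,f):
    im=optics.get_image(n); cv2.imwrite('pics/'+f,im[:,:,::-1]); return im
def ray(n,u,v,z):
    c=optics.calibration(n);K=np.array(c['intrinsics']);T=np.array(c['cam_to_world'])
    p=np.linalg.inv(K)@[u,v,1]; d=T[:3,:3]@[p[0],-p[1],-p[2]]; o=T[:3,3]
    return o+d*(z-o[2])/d[2]
def proj(n,P):
    c=optics.calibration(n);K=np.array(c['intrinsics']);T=np.array(c['cam_to_world'])
    p=T[:3,:3].T@(np.array(P)-T[:3,3]); q=K@[p[0],-p[1],-p[2]]; return q[:2]/q[2]
E
python3 - <<'E'
from h import *
a=snap('top','t0.png');b=snap('side','s0.png')
for n in('top','side'):print(optics.calibration(n))
o=get_obs();print(o)
E
```

```text
pics
{'intrinsics': array([[525.21348228,   0.        , 284.69929397],
       [  0.        , 525.21348228, 209.95408599],
       [  0.        ,   0.        ,   1.        ]]), 'cam_to_world': array([[ 1.56379102e-02,  9.87292273e-01, -1.58143681e-01,
         3.32016575e+02],
       [-9.99850433e-01,  1.66091388e-02,  4.82158462e-03,
        -3.27957433e+01],
       [ 7.38694358e-03,  1.58044628e-01,  9.87404339e-01,
         1.43817119e+03],
       [ 0.00000000e+00,  0.00000000e+00,  0.00000000e+00,
         1.00000000e+00]])}
{'intrinsics': array([[409.85729999,   0.        , 273.13103689],
       [  0.        , 409.85729999, 204.06307044],
       [  0.        ,   0.        ,   1.        ]]), 'cam_to_world': array([[ 7.11408378e-01,  5.03326245e-01, -4.90469990e-01,
         2.70445900e+01],
       [-7.02602718e-01,  5.25003176e-01, -4.80334347e-01,
        -5.14014280e+02],
       [ 1.57334189e-02,  6.86319427e-01,  7.27130046e-01,
         8.76233896e+02],
       [ 0.00000000e+00,  0.00000000e+00,  0.00000000e+00,
         1.00000000e+00]])}
{'t': 0.1, 'qpos': array([ 1.14996347e+00,  4.23818963e-01,  1.63059810e+00,  2.67745577e-05,
        1.08862532e+00, -1.89976588e-02]), 'qvel': array([-3.61720317e-06, -2.24547059e-03, -1.40003654e-03, -3.60255902e-04,
       -8.35724175e-04, -1.11785875e-03]), 'joint_torque': array([-6.90325469e-04, -5.45611668e+01, -2.74324554e+01,  6.45644940e-02,
        1.87712983e-02,  1.71677840e-05]), 'ee_pos': array([244.20240742, 574.76354947, 221.95146911]), 'orientation': array([-6.26914346e-01, -3.07805873e+00,  2.21400844e-03]), 'ft_force': array([-0.25067012, -0.03401777,  0.51672404]), 'moment': array([0.00048979, 0.00957446, 0.02676486]), 'width': 88.16738123859817}
```

View pics/t0.png

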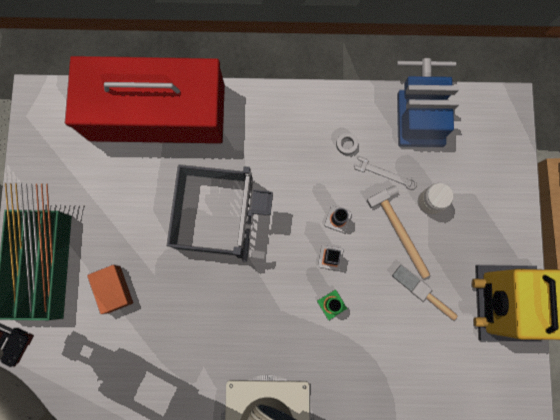

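View pics/s0.png

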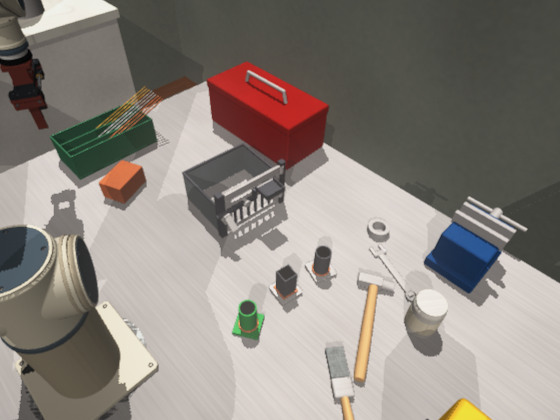

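Top view: pen at (170-250,167-260), gate on its right side (world −y), hinge post at (246,172), latch post (246,258), thumb tray (262,203). Candidates: (341,215) round pipe, (333,256) square tube, (335,305) green look-alike. The first fits; confirming with a crop.

```bash
python3 - <<'E'
from h import *
a=cv2.imread('pics/t0.png');b=cv2.imread('pics/s0.png')
A=cv2.resize(a[155:275,160:290],None,fx=3,fy=3,interpolation=2)
B=cv2.resize(a[195:275,310:360],None,fx=4.5,fy=4.5,interpolation=2)
C=cv2.resize(b[145:245,180:350],None,fx=2.3,fy=2.3,interpolation=2)
W=np.zeros((595,640,3),np.uint8)
W[:360,:390]=A;W[:360,400:625]=B;W[362:362+230,:391]=C
cv2.imwrite('pics/c0.png',W)
E
```

```text
(no output)
```

View pics/c0.png

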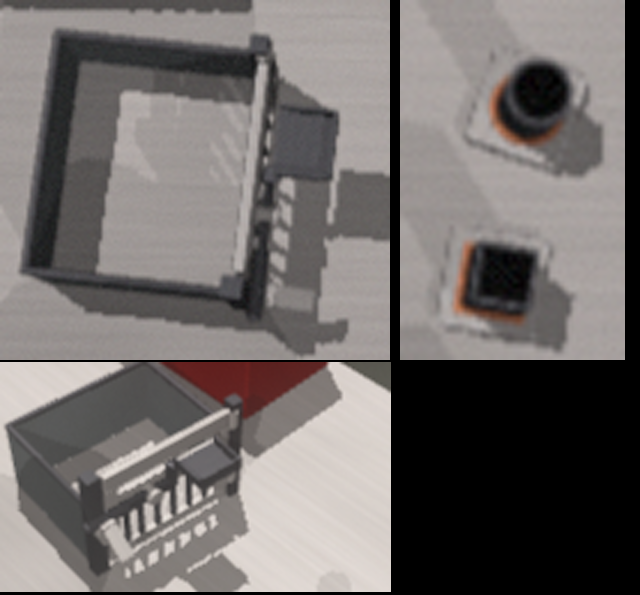

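The crop confirms the upper part (top px ~341.6,214.6) has the round pipe, and (333,256) is square. Post tops are at px (246.7,169.3) and (237,249.7).

```bash
cat >> h.py <<'E'
def chain(p): return p[:2].round(1)
E
python3 - <<'E'
from h import *
h=ray('top',246.7,169.3,155);l=ray('top',237,249.7,155)
b1=ray('top',179.3,166.7,100);b2=ray('top',169.3,245,100)
print(h,l,np.linalg.norm(h-l),b1,b2,np.linalg.norm(b1-b2))
e=(l-h)[:2];e/=np.linalg.norm(e);psi=np.arctan2(e[1],e[0])
Y=e;X=np.array([e[1],-e[0]])
print('X',X,'psi of Y',psi)
e2=(b2-b1)[:2];print('dir back',e2/np.linalg.norm(e2), (b1-h)[:2]@X,(b2-l)[:2]@X)
O=(h+l)[:2]/2-Y*1; print('O',O)
print('thumb est', O+X*-45+Y*(-90+65),'tray px->', ray('top',160+305/3,155+143/3,132))
for P in [(-45,-25,132),(0,-90,0),(-5,35,150)]:
  print(P,proj('top',[*(O+X*P[0]+Y*P[1]),P[2]]),proj('side',[*(O+X*P[0]+Y*P[1]),P[2]]))
print('pipe',ray('top',341.6,214.6,80))
cs=[(497,45),(588,85),(564,172),(465,142)]
q=[ray('top',310+(u-400)/4.5,195+v/4.5,10)[:2] for u,v in cs];print(np.round(q),np.mean(q,0),[np.linalg.norm(q[i]-q[i-1]) for i in range(4)])
print('sq',ray('top',310+(502-400)/4.5,195+277/4.5,80))
print('collar',ray('top',347,144,15),'wrench',ray('top',358,165,5), 'hammer',ray('top',380,197,15))
E
```

```text
[639.01003021  57.68910733 155.        ] [437.24495308  75.91939072 155.        ] 202.58699262577392 [656.06437188 237.60983519 100.        ] [450.93532911 253.36864965 100.        ] 205.7334790905799
X [0.08998743 0.9959429 ] psi of Y 3.0514833269330923
dir back [-0.99706204  0.0765982 ] 180.72544806970168 177.96129149813797
O [539.12343455  66.71426159]
thumb est [559.97257259  19.64714523] tray px-> [558.85773779  19.23207004 132.        ]
(-45, -25, 132) [261.51216124 202.22877216] [270.21568474 189.49830868]
(0, -90, 0) [249.82431624 185.8899462 ] [277.18674359 203.34529216]
(-5, 35, 150) [242.43841897 223.03763728] [242.00357684 186.14460302]
pipe [ 539.73455305 -188.53221161   80.        ]
[[ 577. -169.]
 [ 553. -225.]
 [ 499. -210.]
 [ 516. -149.]] [ 536.31866908 -188.16342713] [np.float64(63.32531418192091), np.float64(60.646458107071595), np.float64(55.79290551224221), np.float64(62.76336909324865)]
sq [ 429.69170776 -165.26835709   80.        ]
collar [ 750.09656854 -211.43226388   15.        ] wrench [ 692.6944448  -243.37523215    5.        ] hammer [ 600.5653404  -302.07476596   15.        ]
```

```bash
cat >> h.py <<'E'
O=np.array([539.1,66.5]);PSI=3.055   # PSI: world yaw of pen +y
Y=np.array([np.cos(PSI),np.sin(PSI)]);X=np.array([Y[1],-Y[0]]);H=O-90*Y
def pen(x,y): return O+X*x+Y*y
def gate(th,r,out):  # world xy of a gate-fixed point
    g=R.from_rotvec([0,0,th]).as_matrix()[:2,:2]; return H+g@(Y*r-X*out)
def st(*tg):
    o=get_obs();M=R.from_rotvec(o['orientation']).as_matrix()
    print('t %.1f'%o['t'],'pos',np.round(o['ee_pos'],1),'yawx %.1f'%np.degrees(np.arctan2(M[1,0],M[0,0])),'tilt %.3f'%np.hypot(M[0,2],M[1,2]),'F',np.round(o['ft_force'],1),'w %.1f'%o['width'],'q6 %.2f'%o['qpos'][5])
    for t in tg: print('  to',np.round(t,1),'tool',np.round(M.T@(np.array(t)-o['ee_pos']),1))
E
J='python3 -m jog'
$J '{"delta_rot":[[0,0,0],[0,0,0],[0,0,0],[0,0,0],[0,0,0]],"translation":[[-34,-26,2],[-68,-52,4],[-101,-77,7],[-135,-103,9],[-169,-129,11]],"hand":[-1,-1,-1,-1,-1]}'
$J '{"delta_rot":[[0,0,0],[0,0,0],[0,0,0],[0,0,0],[0,0,0]],"translation":[[-34,-26,2],[-68,-52,4],[-101,-77,7],[-135,-103,9],[-169,-129,11]],"hand":[-1,-1,-1,-1,-1]}'
$J '{"delta_rot":[[0,0,0],[0,0,0],[0,0,0],[0,0,0],[0,0,0]],"translation":[[-34,-26,2],[-68,-52,4],[-101,-77,7],[-135,-103,9],[-169,-129,11]],"hand":[-1,-1,-1,-1,-1]}'
$J '{"delta_rot":[[0,0,0.13],[0,0,0.26],[0,0,0.39],[0,0,0.51],[0,0,0.63]],"translation":[[0,0,0],[0,0,0],[0,0,0],[0,0,0],[0,0,0]],"hand":[-1,-1,-1,-1,-1]}'
$J '{"delta_rot":[[0,0,0.13],[0,0,0.26],[0,0,0.39],[0,0,0.51],[0,0,0.63]],"translation":[[0,0,0],[0,0,0],[0,0,0],[0,0,0],[0,0,0]],"hand":[-1,-1,-1,-1,-1]}'
python3 - <<'E'
from h import *
t=[*gate(0,65,45)]
st([*t,170]);
a=snap('top','t1.png');b=snap('side','s1.png')
A=cv2.resize(a[140:280,150:310],None,fx=2.5,fy=2.5);B=cv2.resize(b[120:260,190:350],None,fx=2.5,fy=2.5)
cv2.imwrite('pics/c1.png',np.hstack([A,B])[:,:,::-1])
E
```

```text
t: 0.6
ee_pos: [349.8, 388.8, 211.3]
orientation: [-0.626, -3.078, 0.001]
ft_force: [0.6, 0.3, 0.4]
width: 51.1
t: 1.1
ee_pos: [455.0, 203.9, 200.4]
orientation: [-0.627, -3.078, 0.0]
ft_force: [0.8, 1.6, -0.3]
width: 11.1
t: 1.6
ee_pos: [560.1, 19.1, 189.3]
orientation: [-0.627, -3.078, 0.0]
ft_force: [0.2, -0.4, -0.0]
width: 0.6
t: 2.1
ee_pos: [559.4, 20.6, 189.3]
orientation: [-1.556, -2.728, 0.001]
ft_force: [-0.2, 0.3, 0.7]
width: 0.1
t: 2.6
ee_pos: [559.4, 20.8, 189.3]
orientation: [-2.325, -2.112, 0.001]
ft_force: [0.0, -0.6, -0.5]
width: 0.5
t 2.6 pos [559.4  20.8 189.3] yawx 84.5 tilt 0.001 F [ 0.  -0.6 -0.5] w 0.5 q6 0.11
  to [560.1  19.5 170. ] tool [-1.2  0.9 19.3]
```

View pics/c1.png

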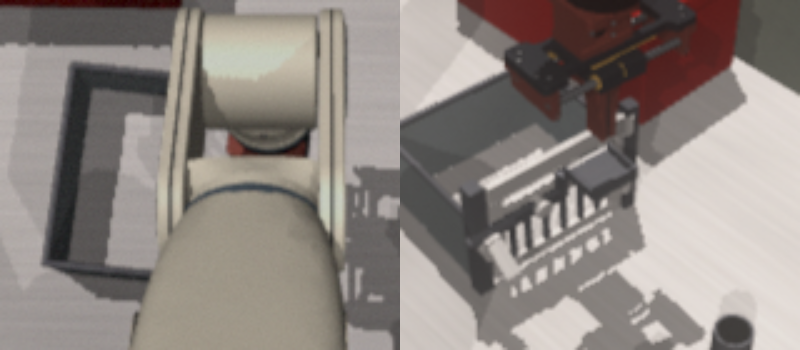

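The fingertips hang at side px ~(271,175), directly above the tray at (270,189), which matches the prediction. Pressing down.

```bash
J='python3 -m jog'
$J '{"delta_rot":[[0,0,0],[0,0,0],[0,0,0],[0,0,0],[0,0,0]],"translation":[[-1,1,20],[-1,1,40],[-1,1,50],[-1,1,54],[-1,1,54]],"hand":[-1,-1,-1,-1,-1]}'
$J '{"delta_rot":[[0,0,0],[0,0,0],[0,0,0],[0,0,0],[0,0,0]],"translation":[[0,0,3],[0,0,6],[0,0,9],[0,0,12],[0,0,12]],"hand":[-1,-1,-1,-1,-1]}'
$J '{"delta_rot":[[0,0,0],[0,0,0],[0,0,0],[0,0,0],[0,0,0]],"translation":[[0,0,2],[0,0,4],[0,0,5],[0,0,5],[0,0,5]],"hand":[-1,-1,-1,-1,-1]}'
python3 - <<'E'
from h import *
st()
b=snap('side','s2.png')
cv2.imwrite('pics/c2.png',cv2.resize(b[140:260,200:320],None,fx=4,fy=4)[:,:,::-1])
o=get_obs();p=o['ee_pos'];M=R.from_rotvec(o['orientation']).as_matrix()
v0=p[:2]-H
for th in (.1,.2,.3,.45,.6,.75,.9,1.05,1.2,1.35,1.5,1.65):
    g=R.from_rotvec([0,0,th]).as_matrix()[:2,:2]; d=g@v0-v0
    print(th,np.round(M.T@[*d,0],1))
E
```

```text
t: 3.2
ee_pos: [560.4, 19.7, 135.4]
orientation: [-2.319, -2.119, 0.001]
ft_force: [-1.3, -0.3, 0.2]
width: -0.0
t: 3.7
ee_pos: [560.8, 19.7, 123.6]
orientation: [2.32, 2.118, 0.001]
ft_force: [2.8, 0.2, 1.0]
width: 0.4
t: 4.2
ee_pos: [560.4, 19.7, 118.6]
orientation: [-2.32, -2.118, 0.0]
ft_force: [1.5, -0.6, 2.3]
width: 0.2
t 4.2 pos [560.4  19.7 118.6] yawx 84.8 tilt 0.000 F [ 1.5 -0.6  2.3] w 0.2 q6 0.10
0.1 [-6.2  4.8 -0. ]
0.2 [-11.9  10.2  -0. ]
0.3 [-17.1  16.2  -0. ]
0.45 [-23.6  26.   -0. ]
0.6 [-28.6  36.7  -0. ]
0.75 [-31.9  48.   -0. ]
0.9 [-33.5  59.7  -0. ]
1.05 [-33.3  71.5  -0. ]
1.2 [-31.4  83.1  -0. ]
1.35 [-27.7  94.4  -0. ]
1.5 [-22.5 104.9  -0. ]
1.65 [-15.7 114.5  -0. ]
```

View pics/c2.png

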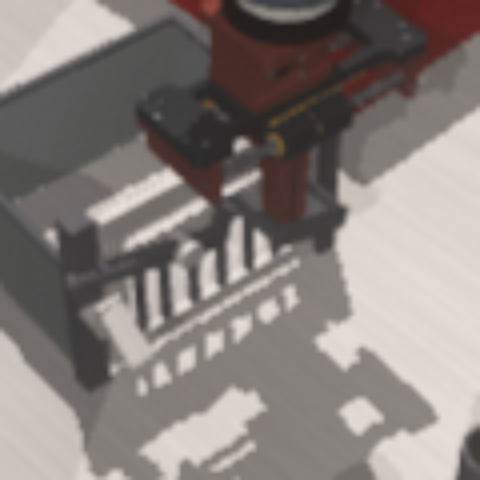

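The thumb piece is down and the nose raised, with 2.3 N on the tip. Now pressing slightly further, moving to the front lip and pulling along the arc.

```bash
J='python3 -m jog'
$J '{"delta_rot":[[0,0,0],[0,0,0],[0,0,0],[0,0,0],[0,0,0]],"translation":[[0,0,2],[-3,0,2],[-7,0,2],[-10,0,2],[-13,0,2]],"hand":[-1,-1,-1,-1,-1]}'
$J '{"delta_rot":[[0,0,-0.1],[0,0,-0.2],[0,0,-0.3],[0,0,-0.4],[0,0,-0.5]],"translation":[[-6,6,0],[-12,13,0],[-17,20,0],[-21,28,0],[-24,36,0]],"hand":[-1,-1,-1,-1,-1]}'
python3 - <<'E'
from h import *
st()
b=snap('side','s3.png')
cv2.imwrite('pics/c3.png',cv2.resize(b[120:280,180:340],None,fx=3,fy=3)[:,:,::-1])
E
```

```text
t: 4.75
ee_pos: [561.8, 7.5, 117.5]
orientation: [2.319, 2.116, 0.008]
ft_force: [8.3, 10.2, 3.8]
width: 0.8
t: 5.25
ee_pos: [594.8, -18.5, 117.5]
orientation: [1.719, 2.629, 0.007]
ft_force: [3.9, 14.4, 3.4]
width: 0.5
t 5.2 pos [594.8 -18.5 117.5] yawx 113.6 tilt 0.005 F [ 3.9 14.4  3.4] w 0.5 q6 -0.47
```

View pics/c3.png

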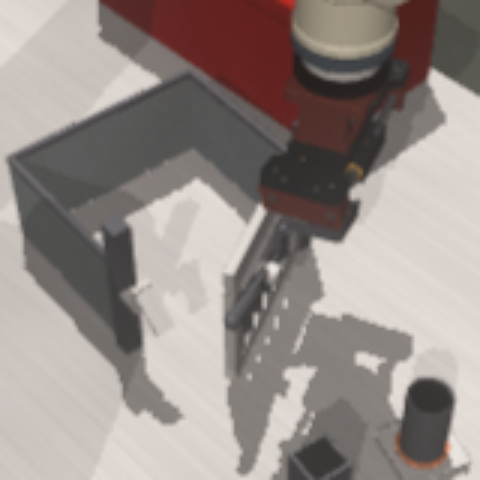

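The gate is open about 0.6 rad and the latch is free. Continuing the arc.

```bash
J='python3 -m jog'
$J '{"delta_rot":[[0,0,-0.1],[0,0,-0.2],[0,0,-0.3],[0,0,-0.4],[0,0,-0.5]],"translation":[[-5,6,-1],[-11,13,-2],[-16,20,-3],[-20,28,-4],[-22,36,-4]],"hand":[-1,-1,-1,-1,-1]}'
$J '{"delta_rot":[[0,0,-0.1],[0,0,-0.2],[0,0,-0.3],[0,0,-0.4],[0,0,-0.5]],"translation":[[-6,6,0],[-12,13,0],[-17,20,0],[-21,28,0],[-24,36,0]],"hand":[-1,-1,-1,-1,-1]}'
python3 - <<'E'
from h import *
st([*gate(1.5,65,57),117],[*gate(1.6,65,57),117],[*gate(1.65,65,57),117])
b=snap('side','s4.png')
cv2.imwrite('pics/c4.png',cv2.resize(b[120:280,180:340],None,fx=3,fy=3)[:,:,::-1])
E
```

```text
t: 5.8
ee_pos: [634.1, -26.6, 120.3]
orientation: [-1.014, -2.971, 0.001]
ft_force: [-1.5, 0.4, 0.2]
width: 0.3
t: 6.3
ee_pos: [675.0, -13.2, 120.0]
orientation: [-0.248, -3.129, 0.001]
ft_force: [0.0, -0.1, 0.2]
width: 0.3
t 6.3 pos [675.  -13.2 120. ] yawx 170.9 tilt 0.003 F [ 0.  -0.1  0.2] w 0.3 q6 -1.45
  to [674.9 -14.4 117. ] tool [-0.1 -1.2  3. ]
  to [681.9  -9.4 117. ] tool [-6.3  4.8  2.9]
  to [685.3  -6.7 117. ] tool [-9.2  8.   2.9]
```

View pics/c4.png

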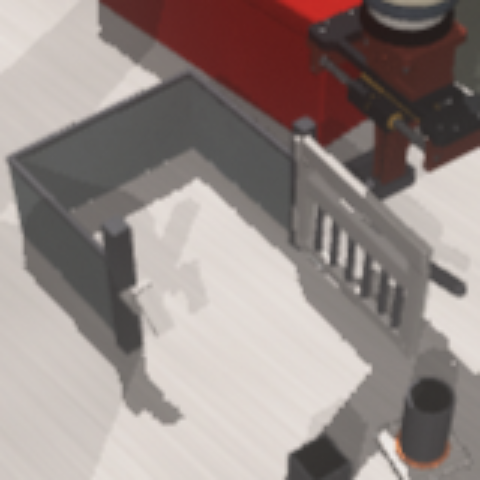

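```bash
J='python3 -m jog'
$J '{"delta_rot":[[0,0,-0.05],[0,0,-0.1],[0,0,-0.1],[0,0,-0.1],[0,0,-0.1]],"translation":[[-4,3,0],[-7,6,0],[-7,6,0],[-7,6,-30],[-7,6,-65]],"hand":[-1,-1,-1,-1,-1]}'
python3 - <<'E'
from h import *
s=snap('side','s5.png')
p=ray('side',323.3,204.3,150)[:2]; d=p-H; print('tip',p,np.linalg.norm(d),'angle',(np.arctan2(d[1],d[0])-PSI)%(2*np.pi))
st([539,-188.3,185],[539,-188.3,41])
cv2.imwrite('pics/c5.png',cv2.resize(s[120:300,180:360],None,fx=3,fy=3)[:,:,::-1])
E
```

```text
t: 6.85
ee_pos: [681.7, -8.2, 184.1]
orientation: [-0.101, -3.135, 0.0]
ft_force: [0.6, -0.2, -0.2]
width: 0.7
tip [ 604.8077849  -119.64243865] 179.9603189931404 angle 1.523880014355898
t 6.9 pos [685.6  -8.4 191.9] yawx 176.3 tilt 0.005 F [ 2.  -0.4  4.5] w 0.5 q6 -1.54
  to [ 539.  -188.3  185. ] tool [ 134.7 -189.     6.2]
  to [ 539.  -188.3   41. ] tool [ 135.5 -189.   150.2]
```

View pics/c5.png

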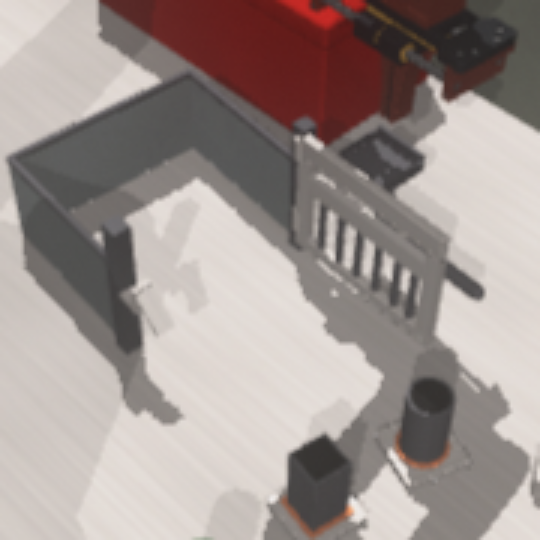

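The gate is now past 1.55 rad (tip crop (447,238)). Moving over the weldment with fingers open.

```bash
J='python3 -m jog'
$J '{"delta_rot":[[0,0,0],[0,0,0],[0,0,0],[0,0,0],[0,0,0]],"translation":[[27,-38,0],[54,-76,0],[81,-114,0],[108,-151,0],[135,-189,0]],"hand":[1,1,1,1,1]}'
$J '{"delta_rot":[[0,0,0],[0,0,0],[0,0,0],[0,0,0],[0,0,0]],"translation":[[0,0,10],[0,0,20],[0,0,30],[0,0,40],[0,0,40]],"hand":[1,1,1,1,1]}'
python3 - <<'E'
from h import *
st([539,-188.3,41])
s=snap('side','s6.png')
cv2.imwrite('pics/c6.png',cv2.resize(s[170:330,230:390],None,fx=3,fy=3)[:,:,::-1])
E
```

```text
t: 7.4
ee_pos: [535.3, -189.3, 185.5]
orientation: [-0.101, -3.139, 0.0]
ft_force: [0.0, 0.5, 0.5]
width: 37.0
t: 7.9
ee_pos: [536.9, -186.8, 143.6]
orientation: [-0.095, -3.137, -0.002]
ft_force: [0.5, -0.0, -0.6]
width: 77.2
t 7.9 pos [ 536.9 -186.8  143.6] yawx 176.5 tilt 0.003 F [ 0.5 -0.  -0.6] w 77.2 q6 -1.87
  to [ 539.  -188.3   41. ] tool [ -2.5  -1.4 102.6]
```

View pics/c6.png

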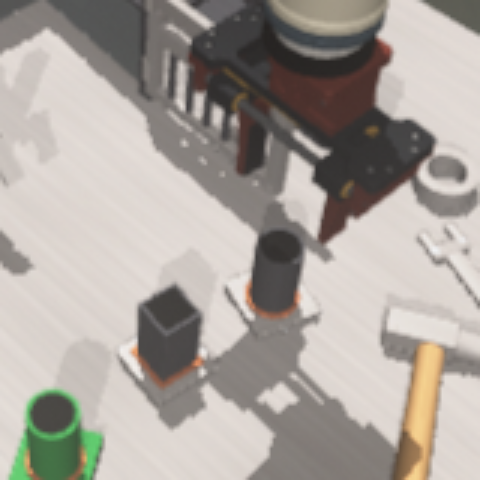

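Fingers straddle the pipe (fingertips at crop (245,165) and (330,230), pipe top at (278,243)). Cross-checking the pipe position from the side view before descending.

```bash
python3 - <<'E'
from h import *
p=ray('side',230+278/3,170+244/3,80);print(p);st([*p[:2],41])
E
```

```text
[ 540.19296407 -182.54035203   80.        ]
t 8.0 pos [ 537.3 -187.1  144.4] yawx 176.5 tilt 0.002 F [0.6 0.4 0.4] w 81.2 q6 -1.87
  to [ 540.2 -182.5   41. ] tool [ -2.9   4.6 103.4]
```

```bash
J='python3 -m jog'
$J '{"delta_rot":[[0,0,0],[0,0,0],[0,0,0],[0,0,0],[0,0,0]],"translation":[[-2,1,25],[-2,1,50],[-2,1,75],[-2,1,95],[-2,1,103]],"hand":[1,1,1,1,1]}'
$J '{"delta_rot":[[0,0,0],[0,0,0],[0,0,0],[0,0,0],[0,0,0]],"translation":[[0,0,0],[0,0,0],[0,0,0],[0,0,0],[0,0,0]],"hand":[0.2,0.2,0.2,0.1,0.0]}'
$J '{"delta_rot":[[0,0,0],[0,0,0],[0,0,0],[0,0,0],[0,0,0]],"translation":[[0,0,0],[0,0,0],[0,0,0],[0,0,0],[0,0,0]],"hand":[-0.05,-0.1,-0.2,-0.3,-0.4]}'
python3 - <<'E'
from h import *
st([*pen(0,0),41],[*pen(93,0),41])
E
```

```text
t: 8.45
ee_pos: [538.9, -186.5, 41.0]
orientation: [-0.096, -3.138, -0.001]
ft_force: [-0.1, 0.6, 0.6]
width: 87.7
t: 8.95
ee_pos: [539.9, -187.5, 43.4]
orientation: [0.097, 3.139, -0.001]
ft_force: [1.1, 0.0, -0.5]
width: 51.3
t: 9.45
ee_pos: [539.7, -186.4, 43.2]
orientation: [0.098, 3.14, 0.002]
ft_force: [0.9, 6.6, 3.9]
width: 39.3
t 9.4 pos [ 539.7 -186.4   43.2] yawx 176.4 tilt 0.001 F [0.9 6.6 3.9] w 39.3 q6 -1.86
  to [539.1  66.5  41. ] tool [ 16.3 252.4   2.4]
  to [547.1 159.2  41. ] tool [ 14.1 345.3   2.5]
```

```bash
J='python3 -m jog'
$J '{"delta_rot":[[0,0,0],[0,0,0],[0,0,0],[0,0,0],[0,0,0]],"translation":[[1,15,0],[2,38,0],[3,62,0],[4,88,0],[5,115,0]],"hand":[-0.4,-0.4,-0.4,-0.4,-0.4]}'
python3 -c "from h import *;st()"
$J '{"delta_rot":[[0,0,0],[0,0,0],[0,0,0],[0,0,0],[0,0,0]],"translation":[[1,23,0],[2,46,0],[3,69,0],[4,92,0],[5,115,0]],"hand":[-0.4,-0.4,-0.4,-0.4,-0.4]}'
$J '{"delta_rot":[[0,0,0],[0,0,0],[0,0,0],[0,0,0],[0,0,0]],"translation":[[1,28,0],[2,55,0],[3,82,0],[4,103,0],[4,115,0]],"hand":[-0.4,-0.4,-0.4,-0.4,-0.4]}'
python3 - <<'E'
from h import *
st([*pen(93,0),41])
s=snap('side','s7.png')
cv2.imwrite('pics/c7.png',cv2.resize(s[120:280,180:340],None,fx=3,fy=3)[:,:,::-1])
E
```

```text
t: 9.95
ee_pos: [542.0, -71.7, 43.1]
orientation: [0.097, 3.139, -0.002]
ft_force: [0.0, -4.7, 2.4]
width: 39.2
t 9.9 pos [542.  -71.7  43.1] yawx 176.5 tilt 0.002 F [ 0.  -4.7  2.4] w 39.2 q6 -1.66
t: 10.45
ee_pos: [543.7, 43.4, 43.1]
orientation: [0.096, 3.139, -0.002]
ft_force: [0.5, -6.2, 3.9]
width: 39.6
t: 10.95
ee_pos: [546.3, 158.8, 43.1]
orientation: [-0.094, -3.14, 0.002]
ft_force: [0.3, -10.0, 8.4]
width: 39.4
t 10.9 pos [546.3 158.8  43.1] yawx 176.6 tilt 0.002 F [  0.3 -10.    8.4] w 39.4 q6 -1.25
  to [547.1 159.2  41. ] tool [-0.8  0.4  2.1]
```

View pics/c7.png

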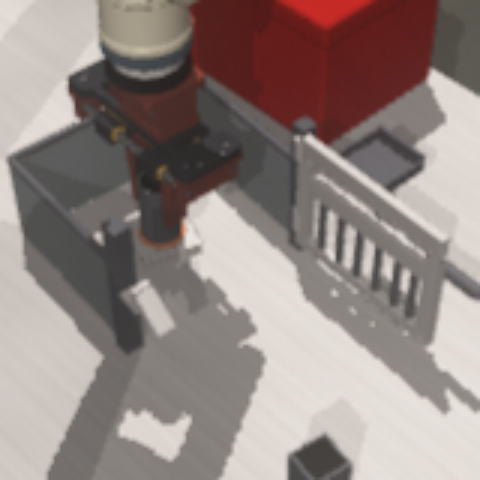

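The weldment sits inside the pen. Releasing and rising.

```bash
J='python3 -m jog'
$J '{"delta_rot":[[0,0,0],[0,0,0],[0,0,0],[0,0,0],[0,0,0]],"translation":[[0,0,0],[0,0,0],[0,0,0],[0,0,0],[0,0,0]],"hand":[1,1,1,1,1]}'
$J '{"delta_rot":[[0,0,0],[0,0,0],[0,0,0],[0,0,0],[0,0,0]],"translation":[[0,0,-15],[0,0,-50],[0,0,-90],[0,0,-130],[0,0,-150]],"hand":[1,1,1,1,1]}'
python3 - <<'E'
from h import *
s=snap('side','s8.png')
p=ray('side',180+447/3,120+238/3,150)[:2]; d=p-H; print('tip',p,np.linalg.norm(d),'angle',(np.arctan2(d[1],d[0])-PSI)%(2*np.pi))
th=1.62
st([*gate(th,140,50),190])
m=(s.astype(int).max(2)<75).astype(np.uint8)
# orange ring of weldment in pen
hsv=cv2.cvtColor(s,cv2.COLOR_RGB2HSV);k=cv2.inRange(hsv,(5,120,100),(18,255,255))
n,_,stt,c=cv2.connectedComponentsWithStats(k)
for i in range(1,n):
    if stt[i,4]>15: print(c[i].round(1),stt[i,4],ray('side',*c[i],12).round(0))
E
```

```text
t: 11.5
ee_pos: [546.7, 157.6, 42.6]
orientation: [-0.098, -3.14, 0.0]
ft_force: [0.1, 0.1, -0.0]
width: 76.0
t: 12.0
ee_pos: [548.3, 158.2, 197.4]
orientation: [0.097, 3.135, 0.002]
ft_force: [0.2, -0.3, -0.7]
width: 87.8
tip [ 627.88281854 -118.40087167] 177.1194546041898 angle 1.6524207349585316
t 12.1 pos [549.5 158.5 199.5] yawx 176.4 tilt 0.009 F [1.6 0.7 1.7] w 87.8 q6 -1.25
  to [673.5 -83.1 190. ] tool [-138.7 -233.5   10. ]
[141.4  93.4] 74 [656. 826.  12.]
[138.8 114.3] 263 [573. 712.  12.]
[118.1 179.4] 909 [342. 457.  12.]
[246.9 327.7] 38 [ 298. -175.   12.]
```

```bash
J='python3 -m jog'
$J '{"delta_rot":[[0,0,0],[0,0,0],[0,0,0],[0,0,0],[0,0,0]],"translation":[[-24,-38,0],[-48,-76,0],[-72,-114,3],[-96,-152,3],[-119,-190,3]],"hand":[-1,-1,-1,-1,-1]}'
$J '{"delta_rot":[[0,0,0],[0,0,0],[0,0,0],[0,0,0],[0,0,0]],"translation":[[-20,-22,2],[-20,-43,2],[-20,-43,2],[-20,-43,2],[-20,-43,2]],"hand":[-1,-1,-1,-1,-1]}'
python3 - <<'E'
from h import *
st([*gate(1.65,140,45),133],[*gate(1.65,140,20),133],[*gate(0,140,20),133])
E
```

```text
t: 12.55
ee_pos: [654.1, -40.8, 189.8]
orientation: [-0.097, -3.14, -0.0]
ft_force: [0.5, 0.6, 1.2]
width: 51.2
t: 13.05
ee_pos: [670.7, -82.2, 187.7]
orientation: [-0.096, -3.14, -0.0]
ft_force: [0.5, 1.1, 0.4]
width: 11.3
t 13.1 pos [670.7 -82.2 187.7] yawx 176.5 tilt 0.000 F [0.5 1.1 0.4] w 11.3 q6 -1.65
  to [672.7 -81.6 133. ] tool [-2.   0.7 54.7]
  to [647.7 -81.4 133. ] tool [22.9 -0.7 54.8]
  to [487.6  50.9 133. ] tool [190.9 121.6  54.8]
```

```bash
J='python3 -m jog'
$J '{"delta_rot":[[0,0,0],[0,0,0],[0,0,0],[0,0,0],[0,0,0]],"translation":[[-4,0,25],[-4,0,50],[-4,0,55],[5,0,55],[15,0,55]],"hand":[-1,-1,-1,-1,-1]}'
$J '{"delta_rot":[[0,0,0],[0,0,0],[0,0,0.05],[0,0,0.1],[0,0,0.2]],"translation":[[5,0,0],[10,0,0],[17,-1,0],[24,-2,0],[38,-2,0]],"hand":[-1,-1,-1,-1,-1]}'
python3 - <<'E'
from h import *
st();p=get_obs()['ee_pos'][:2]-H;a=np.arctan2(p[1],p[0])-PSI;r=np.linalg.norm(p);print('r',r,'gate th if out=20:',a%6.2832+np.arcsin(20/r),a%6.2832)
E
```

```text
t: 13.55
ee_pos: [656.0, -81.7, 133.6]
orientation: [0.096, 3.139, -0.0]
ft_force: [0.1, -0.3, 0.2]
width: 0.4
t: 14.05
ee_pos: [619.0, -82.3, 133.8]
orientation: [0.414, 3.111, -0.0]
ft_force: [0.8, 0.6, 1.4]
width: 0.8
t 14.1 pos [619.  -82.3 133.8] yawx 164.8 tilt 0.003 F [0.8 0.6 1.4] w 0.8 q6 -1.46
r 141.36002326279535 gate th if out=20: 1.7304875886323365 1.5885285512122582
```

```bash
J='python3 -m jog'
$J '{"delta_rot":[[0,0,0.1],[0,0,0.2],[0,0,0.3],[0,0,0.4],[0,0,0.5]],"translation":[[14,-1,0],[28,-1,0],[42,0,0],[56,3,0],[70,8,0]],"hand":[-1,-1,-1,-1,-1]}'
python3 - <<'E'
from h import *
st();p=get_obs()['ee_pos'][:2]-H;a=np.arctan2(p[1],p[0])-PSI;r=np.linalg.norm(p);print('r',r,'th',a%6.2832-np.arcsin(20/r))
E
$J '{"delta_rot":[[0,0,0.1],[0,0,0.2],[0,0,0.3],[0,0,0.4],[0,0,0.5]],"translation":[[14,-1,0],[28,-1,0],[42,0,0],[56,3,0],[70,8,0]],"hand":[-1,-1,-1,-1,-1]}'
python3 - <<'E'
from h import *
st([*gate(0.1,140,20),133],[*gate(0,140,20),133],[*gate(0,140,16),133]);p=get_obs()['ee_pos'][:2]-H;a=np.arctan2(p[1],p[0])-PSI;r=np.linalg.norm(p);print('r',r,'th',a%6.2832-np.arcsin(20/r))
s=snap('side','s9.png')
cv2.imwrite('pics/c9.png',cv2.resize(s[120:280,180:340],None,fx=3,fy=3)[:,:,::-1])
E
```

```text
t: 14.55
ee_pos: [552.3, -56.3, 133.5]
orientation: [1.174, 2.912, 0.0]
ft_force: [-0.8, -0.6, -0.5]
width: 0.2
t 14.6 pos [552.3 -56.3 133.5] yawx 136.1 tilt 0.002 F [-0.8 -0.6 -0.5] w 0.2 q6 -0.93
r 138.15975999780173 th 0.9254825951006889
t: 15.05
ee_pos: [507.0, -1.9, 133.4]
orientation: [1.858, 2.532, 0.001]
ft_force: [-0.0, -1.5, -0.7]
width: 0.3
t 15.1 pos [507.   -1.9 133.4] yawx 107.4 tilt 0.001 F [-0.  -1.5 -0.7] w 0.3 q6 -0.33
  to [489.   36.8 133. ] tool [42.4 -5.5  0.4]
  to [487.6  50.9 133. ] tool [56.2 -2.7  0.4]
  to [487.9  54.9 133. ] tool [59.9 -1.2  0.4]
r 136.00080328522947 th 0.40121168514811545
```

View pics/c9.png

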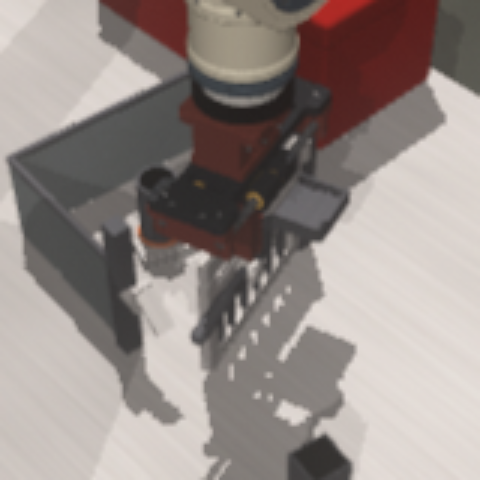

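The gate is near 0.4 rad, following the finger; the pipe is upright behind it. Closing slowly.

```bash
J='python3 -m jog'
$J '{"delta_rot":[[0,0,0.06],[0,0,0.12],[0,0,0.18],[0,0,0.24],[0,0,0.3]],"translation":[[8,-1,0],[17,-2,0],[25,-4,0],[33,-5,0],[42,-5,0]],"hand":[-1,-1,-1,-1,-1]}'
python3 -c "from h import *;st()"
$J '{"delta_rot":[[0,0,0.03],[0,0,0.06],[0,0,0.1],[0,0,0.1],[0,0,0.1]],"translation":[[4,1,0],[8,1,0],[12,2,0],[15,2,0],[17,2,0]],"hand":[-1,-1,-1,-1,-1]}'
python3 - <<'E'
from h import *
st([*gate(0,140,20),133])
p=get_obs()['ee_pos'][:2]-O;print('pen',p@X,p@Y)
E
```

```text
t: 15.6
ee_pos: [491.1, 35.6, 133.4]
orientation: [2.208, 2.229, 0.002]
ft_force: [5.5, -7.7, -4.6]
width: 0.2
t 15.6 pos [491.1  35.6 133.4] yawx 90.5 tilt 0.004 F [ 5.5 -7.7 -4.6] w 0.2 q6 0.04
t: 16.1
ee_pos: [492.2, 53.2, 133.2]
orientation: [2.317, 2.12, 0.001]
ft_force: [0.0, -15.0, 4.2]
width: 0.8
t 16.1 pos [492.2  53.2 133.2] yawx 84.9 tilt 0.001 F [  0.  -15.    4.2] w 0.8 q6 0.17
  to [487.6  50.9 133. ] tool [-2.6 -4.4  0.2]
pen -17.35850618504263 45.60787886702722
```

```bash
J='python3 -m jog'
$J '{"delta_rot":[[0,0,0],[0,0,0],[0,0,0],[0,0,0],[0,0,0]],"translation":[[1,0,0],[2,0,0],[2,0,0],[2,0,0],[2,0,0]],"hand":[-1,-1,-1,-1,-1]}'
python3 -c "from h import *;st()"
$J '{"delta_rot":[[0,0,0],[0,0,0],[0,0,0],[0,0,0],[0,0,0]],"translation":[[-10,0,0],[-40,0,0],[-70,0,0],[-75,0,-30],[-75,0,-70]],"hand":[-1,-1,-1,-1,-1]}'
$J '{"delta_rot":[[0,0,0],[0,0,0],[0,0,0],[0,0,0],[0,0,0]],"translation":[[0,-0,-40],[-45,0,-60],[-90,0,-60],[-130,0,-60],[-170,0,-60]],"hand":[-1,-1,-1,-1,-1]}'
python3 - <<'E'
from h import *
st()
a=snap('top','t10.png');b=snap('side','s10.png')
A=cv2.resize(a[145:285,160:300],None,fx=2.8,fy=2.8,interpolation=2);B=cv2.resize(b[140:240,180:300],None,fx=3.3,fy=3.92,interpolation=2)
A=cv2.resize(a[145:285,160:360],(560,392)); B=cv2.resize(b[140:250,180:300],(428,392))
W=np.zeros((595,800,3),np.uint8);A=cv2.resize(a[150:270,160:280],(395,395),interpolation=2);B=cv2.resize(b[130:250,180:300],(395,395),interpolation=2)
W[:395,:395]=A;W[:395,400:795]=B;W[397:595,:264]=cv2.resize(a,(264,198))[:,:];W[397:595,270:534]=cv2.resize(b,(264,198))
cv2.imwrite('pics/c10.png',W[:,:,::-1])
E
```

```text
t: 16.6
ee_pos: [492.1, 53.1, 133.2]
orientation: [2.315, 2.119, -0.003]
ft_force: [-1.6, -15.3, 4.3]
width: 0.1
t 16.6 pos [492.1  53.1 133.2] yawx 85.0 tilt 0.004 F [ -1.6 -15.3   4.3] w 0.1 q6 0.18
t: 17.1
ee_pos: [483.3, -20.4, 201.9]
orientation: [-2.318, -2.115, 0.005]
ft_force: [0.0, -0.2, -0.3]
width: 0.3
t: 17.6
ee_pos: [469.3, -190.1, 263.2]
orientation: [2.318, 2.119, 0.001]
ft_force: [0.3, -0.2, -0.6]
width: 0.7
t 17.6 pos [ 469.3 -190.1  263.2] yawx 84.9 tilt 0.001 F [ 0.3 -0.2 -0.6] w 0.7 q6 -0.32
```

View pics/c10.png

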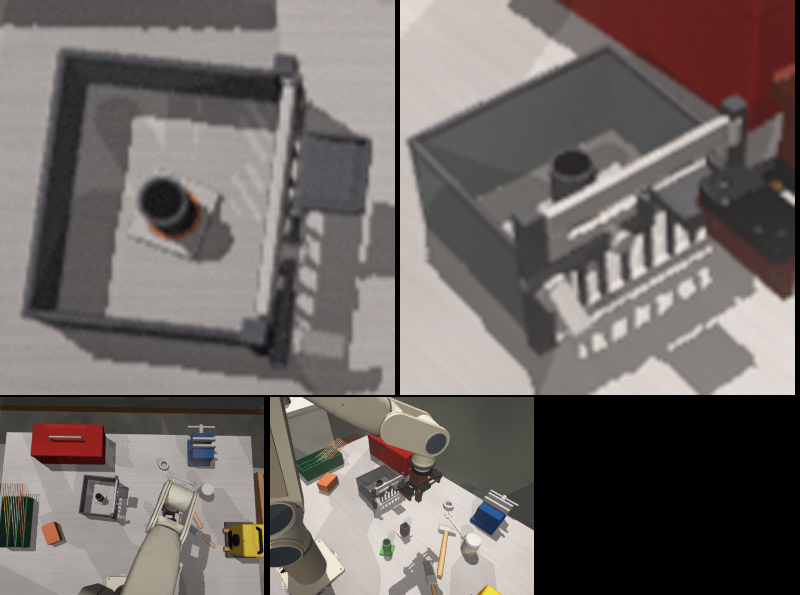

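The picture shows the weldment upright inside the pen, and the gate appearing shut with the bar level. Comparing the gate and latch pixels numerically with the first images (no viewing).

```bash
python3 - <<'E'
from h import *
L=lambda f:cv2.imread('pics/'+f).astype(int)
for n,a,b,z in(('top','t0.png','t10.png',(slice(160,265),slice(236,275))),('side','s0.png','s10.png',(slice(155,240),slice(205,270)))):
    A,B=L(a)[z],L(b)[z]; d=np.abs(A-B).max(2)
    g=lambda I:cv2.cvtColor(I.astype(np.uint8),cv2.COLOR_BGR2GRAY).astype(np.float32)
    print(n,'mean diff',d.mean(),'frac>40',(d>40).mean(),'shift',cv2.phaseCorrelate(g(A),g(B)))
    ys,xs=np.where(d>40)
    if len(ys): print(sorted(zip((xs+z[1].start).tolist(),(ys+z[0].start).tolist()))[:40])
for nm,P in(('nose shut',gate(0,210,18)),('nose .06 open',gate(.06,210,18))): print(nm,proj('top',[*P,100]),proj('side',[*P,100]))
E
```

```text
top mean diff 5.673748473748474 frac>40 0.0 shift ((0.007452361286876652, 0.010032841798746972), 0.9844338757020455)
side mean diff 5.009049773755656 frac>40 0.033665158371040727 shift ((0.08367946919451441, 0.02975526089695535), 0.9020200289325949)
[(226, 180), (226, 181), (226, 182), (226, 183), (226, 184), (226, 185), (226, 186), (226, 187), (226, 189), (226, 190), (226, 191), (227, 178), (227, 179), (227, 180), (227, 181), (227, 182), (227, 183), (227, 184), (227, 185), (227, 186), (227, 187), (227, 188), (227, 189), (227, 190), (227, 191), (228, 177), (228, 178), (228, 179), (228, 180), (228, 181), (228, 182), (228, 183), (228, 184), (228, 185), (228, 186), (228, 187), (228, 188), (228, 189), (228, 190), (229, 177)]
nose shut [245.23632431 259.18366981] [218.82743698 218.03679205]
nose .06 open [250.21529431 259.11988045] [222.16852499 220.69555617]
```

The gate and latch match the initial shut state to under 0.1 px; the side-view differences listed start at the weldment now in the pen. Handing in.

```bash
python3 -c "from h import *;print(ctrl.close_job());st()"
```

```text
the job is handed in; nothing more can be done
None
the job is handed in; nothing more can be done
```

The round-pipe weldment is in the pen with the gate shut and the latch bar back in its catch. I handed the job in at about 17.7 s of the 70 s allowed.

- **What I did:** I pressed the thumb tray down with a closed fingertip and pulled the gate open to about 1.65 rad. I then gripped the pipe and slid it along the bench to about the middle of the pen (roughly 93 mm in). I released it, pushed the gate shut by its top rail, and moved the arm clear.
- **Gate and latch:** In the final top view the gate and latch area matches the first picture, with a shift of about 0.01 px and no changed pixels. The side view's shift is under 0.1 px. About 3% of its pixels changed, and the ones I listed start where the weldment now stands. The picture shows the bar level and the weldment upright inside.
- **Forces:** The highest wrist force I read was about 15 N, while pulling the gate open and pushing it shut. When I commanded 2 mm more push at the end, neither the position nor the force changed, so I took the gate to be at its stop.
- **Other checks:** The two views of the weldment before gripping disagreed by about 6 mm; I gripped between them without trouble. I made no numerical check that the other objects stayed put. I saw no contact with them, and the final overview hides some of them behind the arm.

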